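Bleed the new airbrush compressor in its carton

TASK

The new airbrush compressor is still in its small cardboard carton. Fold both of the carton's half-open top flaps outward until each stands clearly past upright, then push the compressor's red spring-loaded bleed valve down to half of its travel (12 mm, so that the green band on its stem is half sunk in the brass collar) and keep holding it there: finish with the fingers still pressing the valve. Never push the valve right down, and do not disturb the mug, the amber jar or the roll of tape standing nearby.

Things in the scene. Friction and masses are not known exactly. Their poses are not given: they have to be found in the camera images.
- carton: open-topped cardboard carton that does not move, 180 mm (its x) by 190 mm (its y) by 110 mm high, walls 4 mm; origin at the centre of its underside. The left and right top flaps are hinged along its top rim at y = +95 mm and y = -95 mm; the front and rear flaps are already folded down outside and stick out up to 15 mm beyond the front and rear walls.
- flap_l (a joint): angle (rad) of the left flap (carton's +y side): 0 = closed flat, 1.57 = upright, 2.3 = its stop, folded outward. The flap is 172 mm by 70 mm by 4 mm card; its stiff crease stays at any angle it is left at (about 0.5 N at the free edge moves it). Starts between 0.6 and 1.0.
- flap_r (a joint): the same for the right flap (carton's -y side); also grows as the flap opens outward.
- flap_l_edge (a point): middle of the left flap's free edge, 70 mm from its hinge line.
- flap_r_edge (a point): middle of the right flap's free edge, 70 mm from its hinge line.
- compressor: blue and black airbrush compressor, 90 by 100 by 60 mm, standing fixed on the carton's 5 mm floor at varying place and yaw; origin at the centre of its underside. It also carries a round steel gauge and a small brass nipple, both lower than the valve.
- valve (a joint): travel (m) of the red bleed valve: 0 = up, 0.024 = fully down, 0.012 = half way (wanted). Its spring lifts it again: about 2 N to start it, 6.3 N at half travel, 10.5 N fully down.
- valve_top (a point): centre of the flat top of the red valve cap (36 mm across, 9 mm thick); it moves straight down when pressed. About 104 mm above the table when up, 6 mm below the carton's rim. The valve axis is +8 mm in x and +20 mm in y from the compressor's origin. Under the cap is a 14 mm thick steel stem with a bright green ring band 6 mm high that begins 9 mm above the brass collar when the valve is up.
- mug_2: white striped mug, 84 by 117 by 95 mm, to the right of the carton; leave it alone. Origin under its centre.
- medium_jar: small amber lidded jar, 48 mm across, 66 mm high, to the right and behind the carton; leave it alone. Origin under its centre.
- tape_1: roll of masking tape lying flat, 104 mm across, 25 mm high, to the left of the carton; leave it alone. Origin under its centre.

How it is judged:
By the outcome, as a careful person would: the job done as asked, in the order asked, and still so for the second after the job is handed in, while the arm keeps its last pose, push and grip.
It also fails if it takes over 48 s, if anything falls off the work surface, if the arm or the gripper's body presses on something with over 40 N, if the wrist force passes 120 N, or if a joint passes its speed limit or range.

ROBOT

A 6-joint arm with a two-finger parallel gripper is mounted at the origin on a cart in front of the work surface, level with it; the furniture and walls round the work are solid. World frame = base frame: x ahead of the robot, y to its left, z up, the work surface at z = 0. Lengths are in m, angles in degrees, forces in N, time in s.
With the tool pointing down it reaches from about 0.4 to 0.825 m from the base axis. Payload 7 kg.
Tool frame: the origin (TCP) lies at the centre of the arm's flange, where the gripper is bolted on; the fingertips stand 178 mm ahead of it and the grasp point (between the pads) lies 159 mm ahead of it (r.tips_ahead is the z of the fingertips in the tool frame, in m); z points along the fingers, y is the line along which they close (so a half turn about z gives the same grasp; the last joint's range is limited). The gripper opens to 88 mm and grips with 3 to 60 N. Pads are 19 mm wide; open, the fingers measure 130 mm over their backs; the gripper's body (78 mm by 193 mm) begins 47 mm behind the grasp point.
Start: joints at [-58.035, 20.546, 0.682, 0, -70.136, -16.507], TCP at [0.18, -0.651, 0.405] pointing down, gripper open.
Joint ranges: [-176.03, 176.03], [-82.01, 121.73], [-58.28, 71.71], [-173.87, 95.51], [-174.79, -0.11], [-173.66, 173.66]. Speed limits (degrees/s): [136.94, 136.94, 172.46, 180, 180, 180].

INTERFACE

Orientations are given as [roll, pitch, yaw] about the fixed x, y, z axes, in that order (R = Rz(yaw) Ry(pitch) Rx(roll)).
In Python, from plant import r gives the robot as it stands. The module is installed in compiled form; this text tells all that it offers.
- The arm moves only by the shell command python3 -m pendant 'ROWS' [FORCE]. ROWS is JSON, a list that holds one entry, the list of rows, each a list of 7 numbers: the shift along the tool's x, y, z in m, then the turn, a rotation vector about the tool's x, y, z in degrees, then the gripper command: -1 is shut, 1 is fully open, values between are in proportion. A call has 1 to 5 rows; each row is the pose to reach, as a shift and turn from the pose commanded when the call began, along the tool's axes at that moment; what a row does not reach only later rows make up. A row lasts 1/10 s, in which the tool goes at most 50 mm and 8.59 degrees, less where a joint would pass 70% of its speed; a pose out of reach is approached as far as the arm can. A call with a gripper value outside its range is refused whole. The fingers move at their own pace and stop on an object; FORCE is the grip in N (left out, the last holds). Time passes only in rows, so rows that repeat a pose let the fingers close. It gives the time, the measured TCP pose, the force, the opening and the grip force at its end, in the units of the state.
- r.get_state(): the state, without advancing time (a new reading comes with each control period).
- r.capture(name): name is "scene" or "top" or "wrist"; returns the picture (400x640x3 uint8, red, green, blue); there is no depth.
- r.camera_params(name): a dict with "fx", "fy", "cx", "cy" (pixels), "dist_coeffs" ([k1, k2, p1, p2, k3] as OpenCV has them; the pictures are not rectified), "R" (3x3) and "t" (3): a world point X has camera coordinates R X + t. Camera axes: x right, y down, z forward; pixel columns grow to the right and rows downward; lengths in m; the calibration is good to about 2 mm. A picture is of the moment at which its call begins: read the wrist's pose just before it. camera_params takes no time and is no camera call; for the wrist camera it gives the pose at the moment of the call.
- r.close_job(): hands the job in; it is judged then, once.
The state is a dict: "time_s": time; "joints": joint angles; "qd": joint speeds; "joint_torque": joint torques, N m; "tcp_pos": TCP position; "eef_rot": TCP orientation; "contact_force": force on the tool from outside, world axes, zero at the start; "moment": the same for the moment, N m; "gripper_width": finger opening in m; "gripper_force": force on a finger pad.
Only numpy, scipy, OpenCV 4.12 (cv2) and the standard library are available. Lean on these libraries where they do the work, as an engineer would, in place of code of your own. Each camera call takes 0.05 s, during which the arm holds its last target. There are 200 camera calls.

## Working session

There is one attempt and no reset: what is moved stays moved. The work goes in short steps, Python scripts to look and compute and a shell command to move; the robot and the scene stay as the last step left them, time stands still between calls to the robot, and variables do not carry over. Pictures are saved under pics/ and viewed, at most 10 in all, crops included, and the job is handed in when it is done.

```bash
mkdir -p pics; cat > h.py <<'E'
import numpy as np, cv2, json
from plant import r
def snap(cam,name):
    p=r.camera_params(cam); im=r.capture(cam)
    cv2.imwrite(f'pics/{name}.png',im[:,:,::-1]); np.save(f'pics/{name}.npy',im)
    json.dump({k:np.asarray(v).tolist() for k,v in p.items()},open(f'pics/{name}.json','w')); return im
def P(name):
    return {k:np.array(v) for k,v in json.load(open(f'pics/{name}.json')).items()}
def K(p): return np.array([[p['fx'],0,p['cx']],[0,p['fy'],p['cy']],[0,0,1]],float)
def ray(p,uv):
    n=cv2.undistortPoints(np.array([[uv]],float),K(p),p['dist_coeffs'])[0,0]
    d=p['R'].T@np.array([n[0],n[1],1]); return -p['R'].T@p['t'],d/np.linalg.norm(d)
def onz(p,uv,z):
    c,d=ray(p,uv); return c+d*(z-c[2])/d[2]
def tri(p1,u1,p2,u2):
    c1,d1=ray(p1,u1);c2,d2=ray(p2,u2)
    s=np.linalg.lstsq(np.c_[d1,-d2],c2-c1,rcond=None)[0]
    a,b=c1+s[0]*d1,c2+s[1]*d2; return (a+b)/2,np.linalg.norm(a-b)
def proj(p,X):
    return cv2.projectPoints(np.array([X],float).reshape(-1,1,3),cv2.Rodrigues(p['R'])[0],p['t'],K(p),p['dist_coeffs'])[0].reshape(-1,2)
E
python3 - <<'E'
from h import *
for c in('scene','top'):
    snap(c,c+'0'); p=P(c+'0'); print(c,(-p['R'].T@p['t']).round(3),p['R'].round(2).tolist(),p['fx'])
s=r.get_state(); print(s)
E
```

```text
scene [-0.09   0.804  0.659] [[-0.74, -0.68, 0.0], [-0.33, 0.36, -0.87], [0.59, -0.64, -0.49]] 420.64493895785165
top [0.458 0.106 1.064] [[0.03, -1.0, 0.03], [-0.99, -0.03, -0.12], [0.12, -0.02, -0.99]] 409.2836646696015
{'time_s': 0.1, 'joints': array([-5.80336569e+01,  2.05876855e+01,  6.39647938e-01, -1.79581618e-02,
       -7.01367576e+01, -1.65067788e+01]), 'qd': array([ 0.00276397, -0.22248351,  0.15399366,  0.11747006, -0.02565299,
        0.0694675 ]), 'joint_torque': array([-2.90150410e-04, -5.84164095e+01,  2.93753690e+01,  7.01548934e+00,
        1.01724706e-02, -7.21189576e-05]), 'tcp_pos': array([ 0.17987836, -0.65041341,  0.40381623]), 'eef_rot': array([ 1.79913902e+02, -7.90798425e-03, -1.64546544e+02]), 'contact_force': array([ 0.18852502, -0.74930587,  0.38861824]), 'moment': array([-0.03482149, -0.01459019, -0.0454862 ]), 'gripper_force': 0.0, 'gripper_width': 0.08764216441259648}
```

View pics/scene0.png

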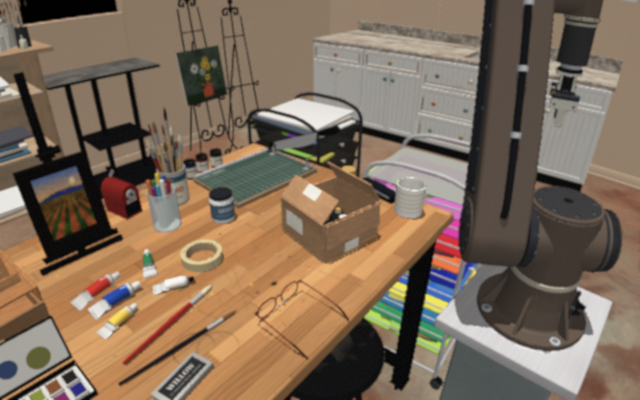

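View pics/top0.png

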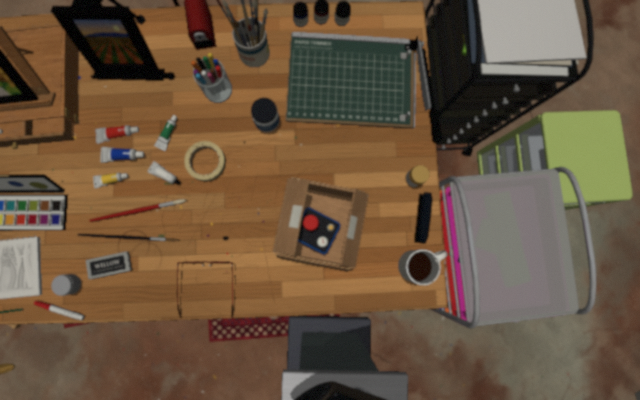

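The scene view shows the carton at about (330,215), with the mug behind it at (410,197) and the tape at (200,255). In the top view the carton is centred near (322,225), the red valve is at (311,223), the left flap is on the left at x≈290, the mug is at (420,265) and the jar is at (418,176). I'll crop in for the details.

```bash
python3 - <<'E'
from h import *
im=np.load('pics/top0.npy')
c=cv2.resize(im[165:285,260:460],None,fx=4,fy=4,interpolation=cv2.INTER_CUBIC)
cv2.imwrite('pics/c0.png',c[:,:,::-1])
p=P('top0')
m=((im[:,:,0]>120)&(im[:,:,1]<60)&(im[:,:,2]<60)).astype(np.uint8)
n,l,st,ce=cv2.connectedComponentsWithStats(m[165:285,260:400])
for i in range(1,n):
    uv=ce[i]+[260,165]; print(st[i],uv,onz(p,uv,.104))
for n_,uv,z in(('mug',(420,266),.095),('jar',(418,176),.066),('tape',(205,161),.025)): print(n_,onz(p,uv,z))
E
```

```text
[ 44  50  14  15 157] [310.36305732 221.98726115] [0.52165541 0.10099647 0.104     ]
mug [ 0.42593406 -0.16177055  0.095     ]
jar [ 0.64752747 -0.16440745  0.066     ]
tape [0.67543932 0.37749843 0.025     ]
```

View pics/c0.png

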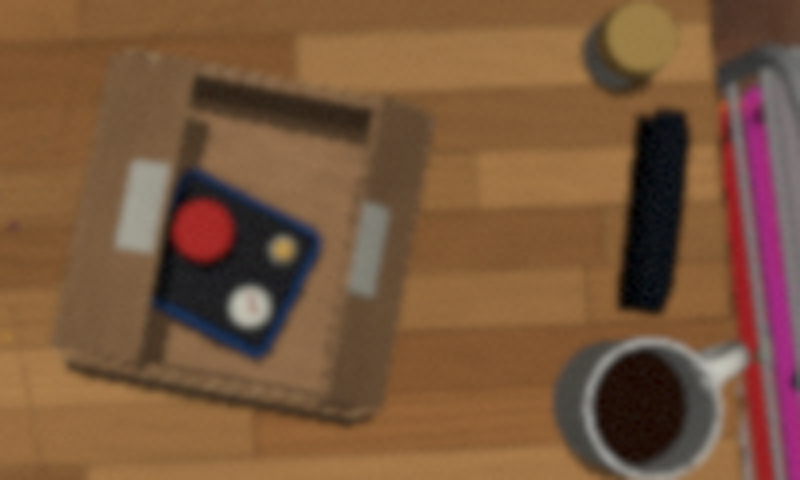

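The crop shows both flaps half open, with free edges at about crop x=170 (left) and x=350 (right). The red cap is at (203,232), the mug at (640,405) and the jar at (640,35).

```bash
python3 - <<'E'
from h import *
p=P('top0')
f=lambda a,z:onz(p,np.array(a)/4+[260,165],z)
RL,FL,FR,RR=[f(a,.11) for a in((125,52),(58,345),(372,420),(432,112))]
C=(RL+FL+FR+RR)/4
print(RL,FL,FR,RR,C)
for a,b in((FL,RL),(FR,RR),(FR,FL),(RR,RL)): d=b-a; print(np.linalg.norm(d),np.degrees(np.arctan2(d[1],d[0])))
for n,a in(('L',((190,75),(150,365))),('R',((378,100),(328,400)))):
    print(n,[f(q,.16).round(3) for q in a])
E
```

```text
[0.6236371  0.14945672 0.11      ] [0.45095573 0.18164436 0.11      ] [ 0.41329819 -0.00097066  0.11      ] [ 0.59403398 -0.03284341  0.11      ] [0.52048125 0.07432175 0.11      ]
0.17565562901118845 -10.558704567799445
0.18352465870430437 -10.00127526763666
0.18645733607783369 78.34820648315213
0.18468806737337579 80.77643730955334
L [array([0.603, 0.11 , 0.16 ]), array([0.442, 0.127, 0.16 ])]
R [array([0.593, 0.005, 0.16 ]), array([0.426, 0.029, 0.16 ])]
```

```bash
python3 -m pendant '[[[-0.026,0.030,0,0,0,-3.2,-1],[-0.052,0.061,0,0,0,-6.4,-1],[-0.078,0.091,0,0,0,-9.6,-1],[-0.104,0.122,0,0,0,-12.8,-1],[-0.130,0.152,0,0,0,-16,-1]]]' 20
python3 -m pendant '[[[-0.033,0.022,0,0,0,-3.2,-1],[-0.067,0.044,0,0,0,-6.4,-1],[-0.100,0.066,0,0,0,-9.6,-1],[-0.134,0.088,0,0,0,-12.8,-1],[-0.167,0.110,0,0,0,-16,-1]]]'
python3 -m pendant '[[[-0.038,0.012,0,0,0,-3.2,-1],[-0.076,0.024,0,0,0,-6.4,-1],[-0.115,0.036,0,0,0,-9.6,-1],[-0.153,0.048,0,0,0,-12.8,-1],[-0.191,0.060,0,0,0,-16,-1]]]'
python3 -m pendant '[[[-0.040,0.001,0,0,0,-3.2,-1],[-0.080,0.002,0,0,0,-6.4,-1],[-0.120,0.003,0,0,0,-9.6,-1],[-0.160,0.004,0,0,0,-12.8,-1],[-0.200,0.005,0,0,0,-16,-1]]]'
python3 -m pendant '[[[0,0,0,0,0,0,-1],[0,0,0,0,0,0,-1]]]'
python3 - <<'E'
from h import *
snap('wrist','w0');snap('scene','s1'); p=P('w0'); print(-p['R'].T@p['t'],p['R'].round(2).tolist(),p['fx']); s=r.get_state(); print(s['tcp_pos'],s['eef_rot'],s['joints'],s['contact_force'])
E
```

```text
time_s: 0.6
tcp_pos: [0.2649, -0.4679, 0.4043]
eef_rot: [180.0, -0.0, -148.4]
contact_force: [1.2, 0.3, 0.1]
gripper_width: 0.0533
gripper_force: 0.0
time_s: 1.1
tcp_pos: [0.3499, -0.2869, 0.4046]
eef_rot: [180.0, 0.0, -132.4]
contact_force: [1.0, -0.3, 0.2]
gripper_width: 0.0131
gripper_force: 0.0
time_s: 1.6
tcp_pos: [0.4348, -0.1055, 0.4047]
eef_rot: [-180.0, 0.0, -116.4]
contact_force: [1.3, -0.8, 0.2]
gripper_width: 0.0008
gripper_force: 0.0
time_s: 2.1
tcp_pos: [0.5198, 0.0757, 0.4045]
eef_rot: [180.0, -0.0, -100.4]
contact_force: [0.7, 0.1, -0.0]
gripper_width: 0.0001
gripper_force: 0.0
time_s: 2.3
tcp_pos: [0.5196, 0.0748, 0.4039]
eef_rot: [179.9, -0.1, -100.5]
contact_force: [-0.0, 0.0, 0.3]
gripper_width: 0.0003
gripper_force: 0.0
[0.50593747 0.00061025 0.38363595] [[-0.98, 0.18, 0.0], [0.17, 0.94, 0.28], [0.05, 0.28, -0.96]] 339.989011388397
[0.51916039 0.07356848 0.40439032] [ 1.79960388e+02 -2.50100753e-02 -1.00571851e+02] [ 2.95189815e+01  6.33549475e+00 -1.81810107e+01 -7.00604598e-03
 -6.55299053e+01 -4.00879370e+01] [ 0.03896086 -0.27130038 -0.14096925]
```

View pics/w0.png

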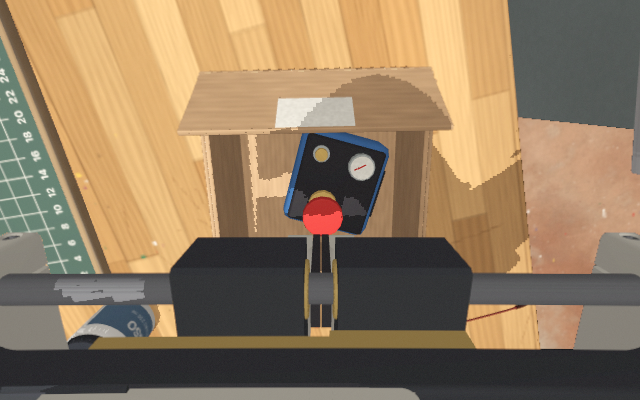

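The wrist view shows the right flap with its hinge at row ~70 and free edge at row ~130 from (180,132) to (452,128). The red cap is at about (323,216), just in front of the closed fingertips.

```bash
python3 - <<'E'
from h import *
p=P('top0');q=P('w0')
T=lambda a:np.array(a)/4+[260,165]
ex=np.array([.983,-.182,0]);ey=np.array([.182,.983,0])
print('valve',tri(p,(310.4,222),q,(323,216)))
for n,a,b in(('edgeR rear',T((378,100)),(180,132)),('edgeR front',T((328,400)),(452,128)),('hingeR rear',T((432,112)),(198,72)),('hingeR front',T((372,420)),(432,67))):
    X,e=tri(p,a,q,b); d=X-[.5205,.0743,0]; print(n,X.round(3),round(e,4),'carton',(d@ex).round(3),(d@ey).round(3))
for b in((198,72),(432,67)):
    X=onz(q,b,.11); d=X-[.5205,.0743,0]; print('h',X,d@ex,d@ey)
tip=[r.get_state()['tcp_pos']]; print('tips_ahead',r.tips_ahead)
E
```

```text
valve (array([0.52176405, 0.1008948 , 0.10147401]), np.float64(6.507265987800803e-05))
edgeR rear [0.59  0.007 0.181] 0.0016 carton 0.08 -0.054
edgeR front [0.428 0.032 0.171] 0.0054 carton -0.083 -0.058
hingeR rear [ 0.595 -0.033  0.106] 0.0002 carton 0.092 -0.092
hingeR front [ 0.412 -0.004  0.086] 0.0012 carton -0.092 -0.097
h [ 0.5933092  -0.03274897  0.11      ] 0.09105435973742508 -0.09197785820983674
h [ 0.41926999 -0.00428194  0.11      ] -0.08520718706135634 -0.09566990491806353
tips_ahead 0.1781
```

```bash
python3 -m pendant '[[[0.003,0,0.030,0,0,0,-1],[0.005,0,0.070,0,0,0,-1],[0.005,0,0.091,0,0,0,-1],[0.005,0,0.091,0,0,0,-1]]]'
python3 -m pendant '[[[0.015,0,0,0,0,0,-1],[0.030,0,0,0,0,0,-1],[0.042,0,0,0,0,0,-1],[0.052,0,0,0,0,0,-1],[0.060,0,0,0,0,0,-1]]]'
python3 -m pendant '[[[0.008,0,0,0,0,0,-1],[0.016,0,0,0,0,0,-1],[0.024,0,0,0,0,0,-1],[0.030,0,0,0,0,0,-1],[0.036,0,0,0,0,0,-1]]]'
python3 - <<'E'
from h import *
snap('wrist','w1'); snap('top','t1'); im=np.load('pics/t1.npy'); w=np.load('pics/w1.npy')
a=cv2.resize(im[165:285,260:460],None,fx=3,fy=3,interpolation=cv2.INTER_CUBIC)[:, :600]
b=cv2.resize(w,(360,225)); o=np.zeros((590,600,3),np.uint8); o[:360]=a; o[360:585,:360]=b
cv2.imwrite('pics/c1.png',o[:,:,::-1]); print(r.get_state()['tcp_pos'])
E
```

```text
time_s: 2.8
tcp_pos: [0.5171, 0.0675, 0.3111]
eef_rot: [179.7, -0.2, -100.7]
contact_force: [0.3, -1.2, 0.8]
gripper_width: 0.0007
gripper_force: 0.0
time_s: 3.3
tcp_pos: [0.5075, 0.009, 0.3144]
eef_rot: [-179.9, 0.0, -100.6]
contact_force: [-0.7, 1.0, 1.3]
gripper_width: 0.0005
gripper_force: 0.4
time_s: 3.8
tcp_pos: [0.501, -0.0257, 0.3135]
eef_rot: [180.0, -0.0, -100.5]
contact_force: [0.2, 0.8, 0.4]
gripper_width: 0.0002
gripper_force: 0.7
[ 0.50088289 -0.02589816  0.31357243]
```

View pics/c1.png

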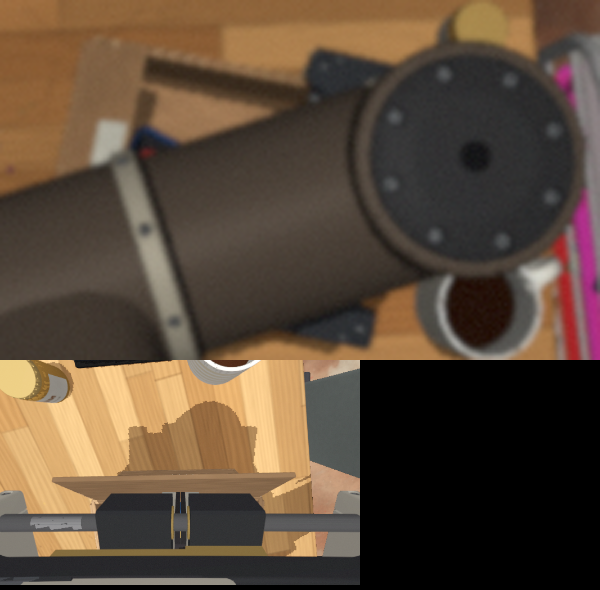

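The combined picture shows the right flap leaning outward past its hinge. In the full wrist image its free edge runs from about (98,210) to (524,205). I'll compute the angle from that.

```bash
cat >> h.py <<'E'
C0=np.array([.5205,.0743,0]);EX=np.array([.983,-.182,0]);EY=np.array([.182,.983,0])
def flapang(p,uv,side):
    c,d=ray(p,uv); out=[]
    c2=np.array([side*((c-C0)@EY),c[2]])-[.095,.11]; d2=np.array([side*(d@EY),d[2]])
    s=np.roots([d2@d2,2*c2@d2,c2@c2-.07**2])
    for t in s:
        if abs(t.imag)<1e-9: q=c2+t.real*d2; out.append(round(float(np.arctan2(q[1],-q[0])),3))
    return s.round(3),out
E
python3 - <<'E'
from h import *
p=P('w1')
for uv in((98,212),(524,205)): print(flapang(p,uv,-1), [((onz(p,uv,.165)-C0)@e).round(3) for e in (EX,EY)])
E
```

```text
(array([0.319, 0.158]), [-1.493, 2.16]) [np.float64(0.087), np.float64(-0.133)]
(array([0.31 , 0.155]), [-1.571, 2.199]) [np.float64(-0.081), np.float64(-0.136)]
```

```bash
python3 -m pendant '[[[-0.030,0,0,0,0,0,-1],[-0.070,0,0,0,0,0,-1],[-0.105,0,0,0,0,0,-1],[-0.125,0,0,0,0,0,-1],[-0.140,0,0,0,0,0,-1]]]'
python3 -m pendant '[[[-0.015,0,0,0,0,0,-1],[-0.029,0,0,0,0,0,-1],[-0.041,0,0,0,0,0,-1],[-0.052,0,0,0,0,0,-1],[-0.061,0,0,0,0,0,-1]]]'
python3 - <<'E'
from h import *
snap('scene','s2'); im=np.load('pics/s2.npy')
a=cv2.resize(im[140:290,250:450],None,fx=4,fy=4,interpolation=cv2.INTER_CUBIC)
cv2.imwrite('pics/c2.png',a[:,:,::-1]); print(r.get_state()['tcp_pos'],(r.get_state()['tcp_pos']-C0)@EY)
E
```

```text
time_s: 4.4
tcp_pos: [0.5267, 0.1135, 0.3136]
eef_rot: [180.0, -0.1, -100.5]
contact_force: [-4.2, -19.4, 20.3]
gripper_width: 0.0005
gripper_force: 16.3
time_s: 4.9
tcp_pos: [0.5378, 0.1728, 0.3133]
eef_rot: [179.9, -0.1, -100.6]
contact_force: [-0.7, -2.6, -1.3]
gripper_width: 0.0001
gripper_force: 1.0
[0.53816386 0.17372506 0.31334366] 0.10094966091844626
```

View pics/c2.png

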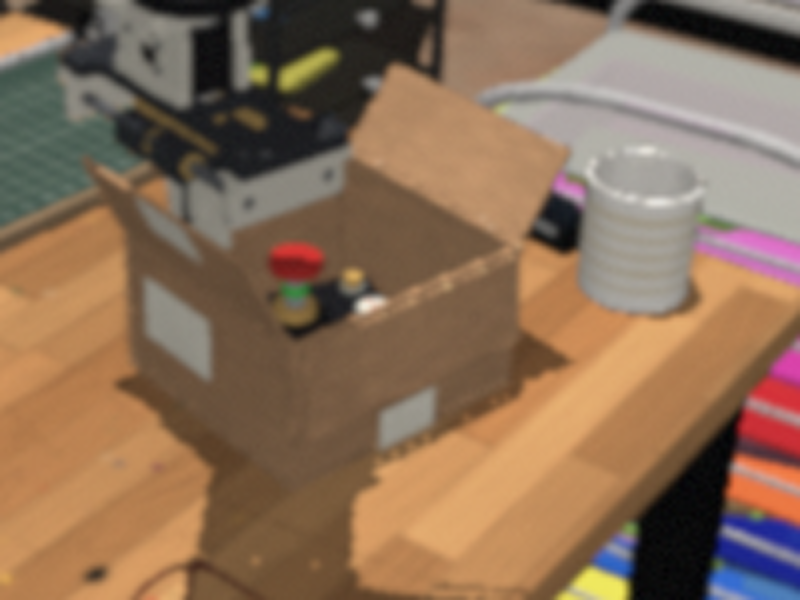

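The scene crop shows both flaps leaning outward, the valve up with its green band visible at (297,292), and the mug untouched. The left flap's rear free corner is at crop (88,162). I'll check its angle and work out the move to the valve.

```bash
python3 - <<'E'
from h import *
p=P('s2')
print(flapang(p,(272.2,180.5),1))
for a in (1.6,1.8,2.0,2.1,2.2,2.3):
    y=.095-.07*np.cos(a);z=.11+.07*np.sin(a)
    print(a,((proj(p,[C0+EX*.086+EY*y+[0,0,z],C0-EX*.086+EY*y+[0,0,z]])-[250,140])*4).round(0).tolist())
print('hinge',((proj(p,[C0+EX*.086+EY*.095+[0,0,.11],C0-EX*.086+EY*.095+[0,0,.11]])-[250,140])*4).round(0).tolist())
# cap top: red mask centroid, tri with top
im=np.load('pics/s2.npy'); m=((im[:,:,0]>130)&(im[:,:,1]<70)&(im[:,:,2]<70)).astype(np.uint8); m[:140]=0;m[290:]=0;m[:,:300]=0;m[:,345:]=0
ys,xs=np.nonzero(m); print('red',len(xs),xs.min(),xs.max(),ys.min(),ys.max(),tri(P('top0'),(310.4,222),p,(xs.mean(),ys.mean())))
E
```

```text
(array([1.267, 1.057]), [-0.552, 2.097])
1.6 [[122.0, 127.0], [287.0, 236.0]]
1.8 [[104.0, 136.0], [268.0, 246.0]]
2.0 [[87.0, 148.0], [249.0, 261.0]]
2.1 [[78.0, 155.0], [240.0, 269.0]]
2.2 [[71.0, 163.0], [232.0, 278.0]]
2.3 [[64.0, 172.0], [224.0, 288.0]]
hinge [[129.0, 222.0], [289.0, 338.0]]
red 47 317 330 201 205 (array([0.52119542, 0.10064322, 0.10547043]), np.float64(0.0008633974736592856))
```

Both flaps are past upright, at about 2.1 rad or more. Next I move over the valve and approach it slowly.

```bash
python3 -m pendant '[[[0.025,0.001,0,0,0,0,-1],[0.055,0.002,0,0,0,0,-1],[0.075,0.003,0,0,0,0,-1],[0.075,0.003,0.012,0,0,0,-1],[0.075,0.003,0.024,0,0,0,-1]]]'
python3 -m pendant '[[[0,0,0,0,0,0,-1],[0,0,0,0,0,0,-1],[0,0,0,0,0,0,-1]]]'
python3 -m pendant '[[[0,0,0.002,0,0,0,-1],[0,0,0.004,0,0,0,-1],[0,0,0.006,0,0,0,-1],[0,0,0.006,0,0,0,-1],[0,0,0.006,0,0,0,-1]]]'
python3 -m pendant '[[[0,0,0.001,0,0,0,-1],[0,0,0.002,0,0,0,-1],[0,0,0.004,0,0,0,-1],[0,0,0.004,0,0,0,-1],[0,0,0.004,0,0,0,-1]]]'
python3 - <<'E'
from h import *
s=r.get_state();print(s['tcp_pos'],s['tcp_pos'][2]-.1781,s['contact_force'])
E
```

```text
time_s: 5.45
tcp_pos: [0.5214, 0.0988, 0.2896]
eef_rot: [-179.9, 0.1, -100.6]
contact_force: [-0.6, -0.0, 0.3]
gripper_width: 0.0007
gripper_force: 0.0
time_s: 5.75
tcp_pos: [0.5215, 0.0997, 0.2897]
eef_rot: [-180.0, -0.0, -100.5]
contact_force: [0.3, -0.2, 0.2]
gripper_width: 0.0005
gripper_force: 0.0
time_s: 6.25
tcp_pos: [0.5212, 0.0991, 0.2836]
eef_rot: [180.0, -0.0, -100.5]
contact_force: [0.2, -0.0, -0.4]
gripper_width: 0.0004
gripper_force: 0.0
time_s: 6.75
tcp_pos: [0.5212, 0.0992, 0.2798]
eef_rot: [-180.0, 0.0, -100.5]
contact_force: [-0.2, -0.0, 1.5]
gripper_width: 0.0006
gripper_force: 1.2
[0.52124942 0.09917085 0.27977699] 0.10167699261921251 [-0.15913877 -0.01470605  1.49565041]
```

```bash
python3 -m pendant '[[[0,0,0.001,0,0,0,-1],[0,0,0.003,0,0,0,-1],[0,0,0.004,0,0,0,-1],[0,0,0.004,0,0,0,-1],[0,0,0.004,0,0,0,-1]]]'
python3 -m pendant '[[[0,0,0.001,0,0,0,-1],[0,0,0.003,0,0,0,-1],[0,0,0.004,0,0,0,-1],[0,0,0.004,0,0,0,-1],[0,0,0.004,0,0,0,-1]]]'
python3 - <<'E'
from h import *
for i in range(4):
    s=r.get_state();print(s['tcp_pos'][2]-.1781,s['contact_force']); snap('scene','s3')
im=np.load('pics/s3.npy')
print('green', *[ (len(np.nonzero(g)[0]),) for g in [((q[180:230,300:345,1].astype(int)-q[180:230,300:345,0]>40)) for q in (np.load('pics/s2.npy'),im)]])
a=np.hstack([cv2.resize(q[180:240,290:350],None,fx=6,fy=6,interpolation=cv2.INTER_CUBIC) for q in (np.load('pics/s2.npy'),im)])
cv2.imwrite('pics/c3.png',a[:,:,::-1])
E
```

```text
time_s: 7.25
tcp_pos: [0.5213, 0.0992, 0.2757]
eef_rot: [-180.0, 0.0, -100.5]
contact_force: [-0.8, -0.8, 3.6]
gripper_width: 0.0006
gripper_force: 1.9
time_s: 7.75
tcp_pos: [0.5213, 0.0992, 0.2718]
eef_rot: [-180.0, 0.0, -100.5]
contact_force: [-1.0, -0.9, 6.6]
gripper_width: 0.0005
gripper_force: 2.6
0.09367699233423069 [-0.9613614  -0.85596233  6.56788386]
0.0936803445721475 [-0.58302826 -0.14173094  4.32085174]
0.09366848844149536 [0.2329807  0.42496228 5.3149626 ]
0.09370487634093752 [-0.846368   -0.37945253  5.44124261]
green (12,) (8,)
```

View pics/c3.png

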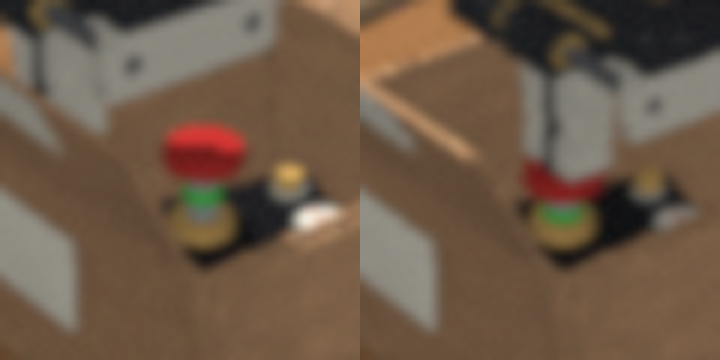

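The left half (before) shows the whole green band. The right half shows the fingers on the cap, which has moved down, with the band reaching the brass collar at about (562,213). I'll average the noisy force and compare image shifts to get the travel.

```bash
cat >> h.py <<'E'
def hold(n=16):
    F=[];I=[];z=[]
    for i in range(n):
        s=r.get_state();F.append(s['contact_force'][2]);z.append(s['tcp_pos'][2]-.1781);I.append(r.capture('scene').astype(float))
    F=np.array(F); print('F',F.mean().round(2),'sem',(F.std()/n**.5).round(2),'z',np.mean(z).round(4),'travel',((F.mean()-2)/.358).round(2))
    return np.mean(I,0)
E
python3 - <<'E'
from h import *
a=hold(); np.save('pics/m1.npy',a); b=np.load('pics/s2.npy').astype(float)
p=P('s3'); u=proj(p,[[.5214,.1004,.104],[.5214,.1004,.092]]); print(u)
for q in(b,a):
    for c in (322,324): print(c,[(int(v),q[v,c].round().astype(int).tolist()) for v in range(200,222)])
E
python3 -m pendant '[[[0,0,0.001,0,0,0,-1],[0,0,0.0015,0,0,0,-1],[0,0,0.0015,0,0,0,-1],[0,0,0.0015,0,0,0,-1]]]'
python3 -c "
from h import *
hold()"
```

```text
F 5.15 sem 0.11 z 0.0937 travel 8.79
[[323.80626194 203.43653727]
 [323.73806081 207.41524833]]
322 [(200, [148, 81, 62]), (201, [193, 68, 57]), (202, [211, 56, 52]), (203, [197, 51, 48]), (204, [152, 38, 35]), (205, [118, 30, 29]), (206, [113, 28, 26]), (207, [121, 31, 29]), (208, [125, 34, 33]), (209, [121, 51, 47]), (210, [107, 80, 71]), (211, [88, 107, 80]), (212, [65, 123, 66]), (213, [61, 125, 64]), (214, [84, 115, 82]), (215, [99, 105, 93]), (216, [108, 101, 86]), (217, [121, 101, 71]), (218, [132, 105, 62]), (219, [133, 106, 61]), (220, [116, 93, 54]), (221, [74, 60, 36])]
324 [(200, [146, 78, 60]), (201, [192, 64, 56]), (202, [212, 56, 52]), (203, [197, 50, 48]), (204, [154, 41, 38]), (205, [118, 29, 27]), (206, [114, 28, 26]), (207, [122, 32, 31]), (208, [126, 34, 31]), (209, [123, 48, 45]), (210, [111, 76, 70]), (211, [93, 105, 81]), (212, [67, 126, 70]), (213, [60, 130, 66]), (214, [79, 119, 83]), (215, [99, 111, 99]), (216, [109, 104, 94]), (217, [120, 101, 74]), (218, [131, 105, 62]), (219, [135, 108, 62]), (220, [120, 95, 54]), (221, [79, 63, 38])]
322 [(200, [81, 80, 
[... 466 characters left out ...]
)]
324 [(200, [127, 125, 116]), (201, [126, 123, 115]), (202, [126, 124, 115]), (203, [128, 125, 116]), (204, [128, 126, 117]), (205, [130, 127, 119]), (206, [132, 130, 121]), (207, [132, 129, 120]), (208, [128, 123, 114]), (209, [123, 103, 96]), (210, [120, 69, 64]), (211, [126, 40, 38]), (212, [127, 37, 35]), (213, [121, 63, 60]), (214, [103, 97, 82]), (215, [77, 119, 77]), (216, [72, 124, 60]), (217, [100, 115, 56]), (218, [126, 108, 60]), (219, [135, 108, 62]), (220, [120, 96, 55]), (221, [78, 63, 38])]
time_s: 9.15
tcp_pos: [0.5212, 0.0992, 0.2703]
eef_rot: [-180.0, 0.0, -100.5]
contact_force: [0.1, 0.1, 5.4]
gripper_width: 0.0008
gripper_force: 2.9
F 5.68 sem 0.11 z 0.0922 travel 10.29
```

```bash
python3 - <<'E'
from h import *
b=np.load('pics/s2.npy').astype(float); m1=np.load('pics/m1.npy'); m2=hold(16); np.save('pics/m2.npy',m2)
def cross(q,c):
    d=q[:,c,0]-q[:,c,1]
    for v in range(211-3,220):
        if d[v]>0>=d[v+1]: return v+d[v]/(d[v]-d[v+1])
def red50(q,c,lo):  # green channel rising through 60 below red
    for v in range(lo,220):
        if q[v,c,1]<60<=q[v+1,c,1]: return v+(60-q[v,c,1])/(q[v+1,c,1]-q[v,c,1])
cs=range(321,326)
X=[[cross(q,c) for c in cs] for q in(b,m1,m2)];Y=[[red50(q,c,l) for c in cs] for q,l in((b,206),(m1,210),(m2,211))]
p=P('s3'); u=proj(p,[[.5214,.1004,.095],[.5214,.1004,.083]]); k=12/(u[1,1]-u[0,1])
for Z in(X,Y):
    Z=np.array(Z,float); print(Z.round(2).tolist(), ((Z[1:]-Z[0])*k).mean(1))
E
```

```text
F 5.77 sem 0.11 z 0.0922 travel 10.52
[[210.44, 210.59, 210.74, 210.74, 210.57], [213.85, 214.02, 214.14, 214.13, 214.01], [214.4, 214.58, 214.74, 214.74, 214.58]] [10.37382515 12.13411673]
[[209.24, 209.31, 209.39, 209.43, 209.4], [212.77, 212.85, 212.89, 212.88, 212.87], [213.15, 213.25, 213.37, 213.42, 213.31]] [10.63290084 12.00142613]
```

Image shift gives 12.0–12.1 mm of travel and fingertip height gives 11.8 mm, so the valve is at half travel. I'll take one last look before handing in.

```bash
python3 - <<'E'
from h import *
a=np.load('pics/m2.npy').astype(np.uint8)
cv2.imwrite('pics/c4.png',cv2.resize(a[140:290,190:450],None,fx=3,fy=3,interpolation=cv2.INTER_CUBIC)[:,:,::-1])
E
```

```text
(no output)
```

View pics/c4.png

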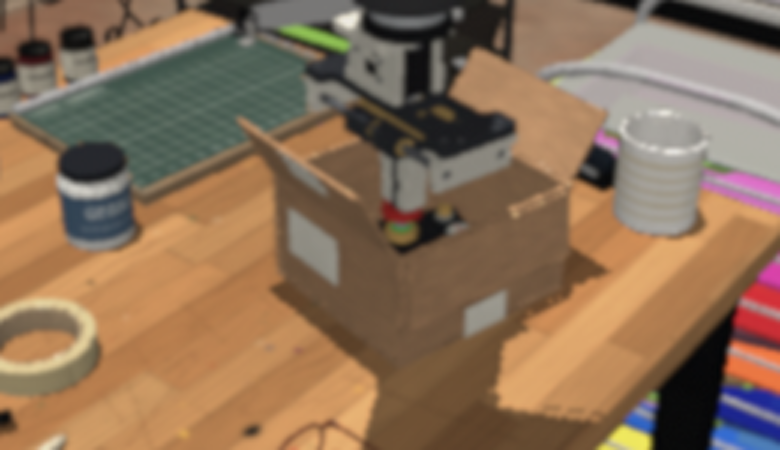

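The picture shows both flaps folded outward, the fingers pressing the red cap at (403,212) with a thin rim of green left above the collar, and the tape and mug where they were.

```bash
python3 -c "
from plant import r
print(r.close_job())"
```

```text
the job is handed in; nothing more can be done
None
```

I folded both flaps outward to about 2.1 rad, well past upright, and handed the job in with the fingers still holding the valve at about 12 mm: camera and fingertip height gave 11.8–12.1 mm, spring force only about 10.5 mm. The mug and tape still looked in place in the last picture; the jar was out of that view, but the arm never went near it.

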